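# Unscrew the parts jar and hang up its lid

## Task

Open the parts jar that is clamped to the bench: unscrew its lid anticlockwise, which takes several twists, until it comes free, and lift it off. Then hang the lid by its handle on the hook of the stand, hanging upright with the hook through the handle, and let go. Keep the lid off the bench and leave everything else where it is.

Things in the scene. Friction and masses are not known exactly. Their poses are not given: they have to be found in the camera images.
- lid_grip (a point): Black screw lid, 0.13 kg: cap 66 mm across, 33 mm high, with a tall bow handle on top. The point is the centre of the handle's cross bar, made for gripping: 66 mm long along y, 14 mm thick along x, 26 mm tall (13 mm above and below the point). z is the lid's axis, up; the cap's lower edge is 74 mm below the point. The lid starts screwed fully down on the jar.
- lid_hang (a point): Middle of the underside of the lid's handle bar, 13 mm below lid_grip, same axes: it is to rest on the hook. It is the top edge of the handle's window, 46 mm wide (y), 28 mm high (z), open right through along x; below the window is the cap's top.
- jar_mouth (a point): White jar 90 mm across, clamped fast. Point: centre of its rim, 127 mm above the bench, z up; closed, lid_grip is 45 mm above it. Right-hand thread, little torque: turned anticlockwise from above the lid climbs 21 mm a turn, stays where left, comes free after at most 4.8 rad (about 16 mm up; further turning does no harm), then must be lifted 15 mm more to clear the neck.
- hook_seat (a point): Fixed steel stand: post 14 mm thick, round foot 110 mm across; a level rod 9 mm thick leaves the post's top along -x. Point: on top of the rod, 45 mm from the post's axis, 174.5 mm above the bench; z up, y across the rod. The rod is level for 33 mm further out, then turns up, ending 47 mm out with its top 7 mm above the point. Nothing on the stand is higher.
- tub: Bystander: brown round tub with a plain black screw lid without handle, 66 mm across, 70 mm high; origin at the centre of its underside. Leave it alone.
- tape_roll: Bystander: roll of brown packing tape, 116 mm across, 48 mm high, lying flat; origin at the centre of its underside. Leave it alone.
- stapler: Bystander: desk stapler 32x135x50 mm; origin at the centre of its underside. Leave it alone.
- white_carton: Bystander: small white carton 46x60x30 mm; origin at the centre of its underside. Leave it alone.
Mind the look-alikes: they are no part of the job. Leave any yellow look-alike of the part that bears hook_seat alone.

How it is judged:
By the outcome, as a careful person would: the job done as asked, in the order asked, and still so for the second after the job is handed in, with the robot touching nothing.
It also fails if it takes over 72 s, if anything falls off the work surface, if the arm or the gripper's body presses on something with over 40 N, if the wrist force passes 120 N, or if a joint passes its speed limit or range.

## Robot

A 7-joint arm with a two-finger parallel gripper is mounted at the origin on the work surface; the furniture and walls round the work are solid. World frame = base frame: x ahead of the robot, y to its left, z up, the work surface at z = 0. Lengths are in m, angles in rad, forces in N, time in s.
With the tool pointing down it reaches from about 0.35 to 0.775 m from the base axis. Payload 3.1 kg.
Tool frame: the origin (TCP) lies at the very end of the fingers, on their centre line; the grasp point (between the pads) lies 19 mm behind it (arm.hold_point_z is the distance from the TCP to the grasp point, in m); z points along the fingers, y is the direction in which the jaws open and shut (so a half turn about z gives the same grasp; the last joint's range is limited). The gripper opens to 85 mm and grips with 20 to 120 N. Pads are 22 mm wide; open, the fingers measure 114 mm over their backs; the gripper's body (76 mm by 85 mm) begins 54 mm behind the grasp point. The pads swing forward as they close: fully open they stand 13 mm farther back than shut.
Start: joints at [1.156, 0.311, 0.014, 1.512, -0.004, 1.319, -0.027], TCP at [0.2, -0.512, 0.231] pointing down, gripper open.
Joint ranges: [-2.7, 2.7], [-0.3, 1.91], [-1.27, 1.3], [0.12, 2.57], [-1.44, 4.58], [0.2, 2.03], [-3.05, 3.05]. Speed limits (rad/s): [2.79, 2.79, 3.14, 3.14, 3.14, 3.14, 3.14].

## Interface

Orientations are given as a unit quaternion [x, y, z, w].
In Python, from station import arm gives the robot as it stands.
- The arm moves only by the tool arm_command, never from a script. Its argument "commands" is a list of rows, each an object of numbers: "x", "y", "z": the shift along the tool's x, y, z in cm; "ax", "ay", "az": the turn, a rotation vector about the tool's x, y, z in rad; "hand": the opening, from 0 (shut) to 1 (fully open). In form: [{"x": .., "y": .., "z": .., "ax": .., "ay": .., "az": .., "hand": ..}, ...]. A call has 1 to 5 rows; each row shifts and turns the pose as measured when the row begins, along the tool's axes as they then stand; what a row does not reach is not made up. A row lasts 1/8 s, in which the tool goes at most 62.5 mm and 10.7 degrees, less where a joint would pass 70% of its speed; a pose out of reach is approached as far as the arm can. A call is refused whole if a number of a shift passes 6.25 or a number of a turn 0.188, either way. A call with a gripper value outside its range is refused whole. The fingers move at their own pace and stop on an object; "squeeze" is the grip in N (left out, the last holds). Time passes only in rows, so rows that do not move let the fingers close. It gives the time, the measured TCP pose, the force and the opening at its end, in the units of the state.
- arm.state(): the state, without advancing time (a new reading comes with each control period).
- arm.camera(name): name is "side" or "top"; returns the picture (420x560x3 uint8, blue, green, red); there is no depth.
- arm.get_calibration(name): a dict with "vfov" (degrees; the focal length in pixels is half the picture's height over the tangent of half this angle, whatever the lens; pixels are square), "cx", "cy" (the principal point, pixels), "distortion" ([k1, k2, p1, p2, k3] as OpenCV has them; the pictures are not rectified), "rvec" (rotation vector, rad) and "tvec" (3), from world to camera coordinates, as OpenCV has them. Camera axes: x right, y down, z forward; pixel columns grow to the right and rows downward; lengths in m; the calibration is good to about 2 mm. A picture is of the moment at which its call begins. get_calibration takes no time and is no camera call.
- arm.sign_off(): hands the job in, once; it reports no verdict.
The state is a dict: "clock": time; "joints": joint angles; "dq": joint speeds; "joint_efforts": joint torques, N m; "eef_pos": TCP position; "ee_rot": TCP orientation; "contact_force": force on the tool from outside, world axes, zero at the start; "torque": the same for the moment, N m; "gripper_width": finger opening in m.
Only numpy, scipy, OpenCV 4.12 (cv2) and the standard library are available. Lean on these libraries where they do the work, as an engineer would, in place of code of your own. Each camera call takes 0.05 s, during which the arm holds its last target.

## Working session

There is one attempt and no reset: what is moved stays moved. The work goes in short steps, Python scripts to look and compute and a tool call to move; the robot and the scene stay as the last step left them, time stands still between calls to the robot, and variables do not carry over. Pictures are saved under pics/ and viewed, and the job is handed in when it is done.

Besides the shell and the picture viewer there is one more tool, called after "Request:" by a JSON object that holds its "api" and its "payload", one argument or row to a line. arm_command: Moves the arm, as the interface text tells. Its arguments: {"type":"object","properties":{"commands":{"type":"array"},"squeeze":{"type":"number"}},"required":["commands"]}

```bash
ls; mkdir -p pics; cat > h.py <<'E'
import numpy as np, cv2
from station import arm
def snap(n,f):
    im=np.array(arm.camera(n)); cv2.imwrite('pics/'+f,im); return im
def cal(n):
    c=arm.get_calibration(n); f=210/np.tan(np.radians(c['vfov'])/2)
    K=np.array([[f,0,c['cx']],[0,f,c['cy']],[0,0,1.]]); R=cv2.Rodrigues(np.array(c['rvec'],float))[0]
    return K,np.array(c['distortion'],float),R,np.array(c['tvec'],float)
def ray(n,uv):
    K,d,R,t=cal(n); p=cv2.undistortPoints(np.array([[uv]],float),K,d)[0,0]
    D=R.T@np.array([p[0],p[1],1.]); return -R.T@t, D/np.linalg.norm(D)
def onz(n,uv,z):
    o,d=ray(n,uv); return o+d*(z-o[2])/d[2]
def tri(uv1,uv2):
    o1,d1=ray('side',uv1);o2,d2=ray('top',uv2)
    A=np.stack([d1,-d2],1); s=np.linalg.lstsq(A,o2-o1,rcond=None)[0]
    a=o1+s[0]*d1;b=o2+s[1]*d2; return (a+b)/2,np.linalg.norm(a-b)
def proj(n,P):
    K,d,R,t=cal(n); return cv2.projectPoints(np.array(P,float).reshape(-1,3),cv2.Rodrigues(R)[0],t,K,d)[0][:,0]
E
python3 - <<'E'
from h import *
snap('side','s0.png');snap('top','t0.png')
for n in('side','top'):
    K,d,R,t=cal(n);print(n,K[0,0],-R.T@t,R[2],d)
s=arm.state();print(s['clock'],s['eef_pos'],s['ee_rot'],s['contact_force'],s['gripper_width'],arm.hold_point_z)
E
```

```text
pics
side 494.6988135835577 [0.19781761 1.35085051 0.86089591] [ 0.2160001  -0.85762288 -0.46671935] [-0.06897261  0.          0.          0.          0.        ]
top 483.66366607369304 [ 0.41320509 -0.0083291   1.38262793] [ 0.10282546  0.02397725 -0.99441039] [0.0325088 0.        0.        0.        0.       ]
0.1 [ 0.2001046  -0.51158576  0.23029844] [ 9.82668743e-01  1.85367036e-01 -2.55394284e-04 -1.06659827e-03] [-0.81879402 -0.22181185  0.00193604] 0.08537272187843976 0.0187
```

View pics/s0.png

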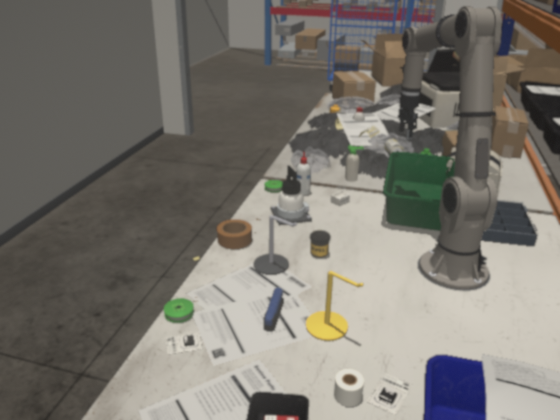

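View pics/t0.png

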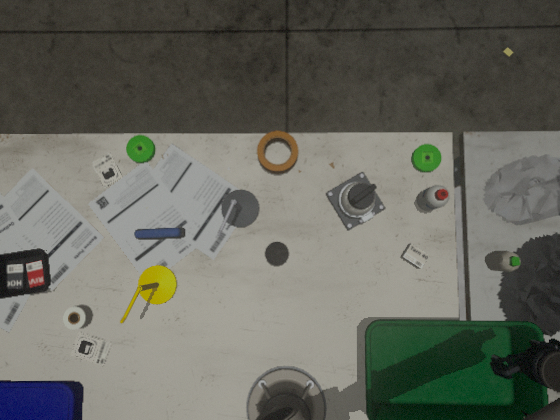

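Candidates for the jar are the clamped jar with the black handle (top ~(358,198), side ~(291,195)) and the plain tub (top (277,254)). The tub has no handle, so it's the jar. For the stand it's the grey steel one (top ~(240,208), side ~(271,240)) or the yellow look-alike (top (157,285)), which is excluded. I'll confirm both in enlarged crops.

```bash
python3 - <<'E'
import cv2,numpy as np
t=cv2.imread('pics/t0.png');s=cv2.imread('pics/s0.png')
a=cv2.resize(t[155:245,180:410],None,fx=3.4,fy=3.4,interpolation=cv2.INTER_CUBIC)
cv2.imwrite('pics/tc.png',a)
b=cv2.resize(s[150:285,235:345],None,fx=4.4,fy=4.4,interpolation=cv2.INTER_CUBIC)
cv2.imwrite('pics/sc.png',b)
E
```

```text
(no output)
```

View pics/tc.png

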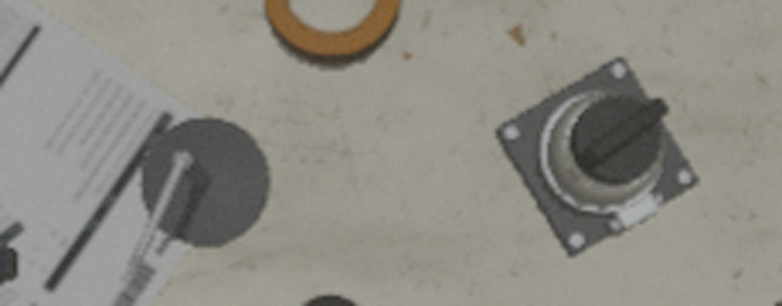

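View pics/sc.png

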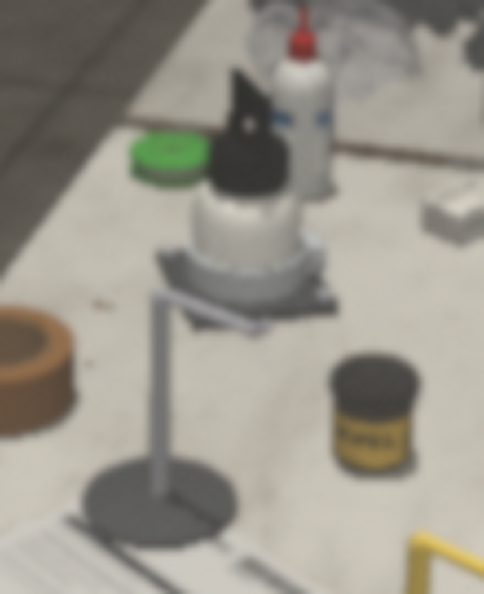

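```bash
python3 - <<'E'
import cv2,numpy as np
t=cv2.imread('pics/t0.png');s=cv2.imread('pics/s0.png')
def crop(im,x0,y0,w,h,f,n):
    c=im[y0:y0+h,x0:x0+w].astype(float);c=np.clip((c-20)*1.3,0,255).astype(np.uint8)
    a=cv2.resize(c,None,fx=f,fy=f,interpolation=cv2.INTER_CUBIC)
    for u in range((x0+9)//10*10,x0+w,10):
        cv2.putText(a,str(u),((u-x0)*f+f//2,9),0,.35,(0,0,255));a[::4,(u-x0)*f+f//2]=(0,0,255)
    for v in range((y0+9)//10*10,y0+h,10):
        cv2.putText(a,str(v),(0,(v-y0)*f+f//2),0,.35,(0,0,255));a[(v-y0)*f+f//2,::4]=(0,0,255)
    return a
A=crop(t,322,165,65,65,6,0);B=crop(t,205,185,65,65,6,0)
cv2.imwrite('pics/g1.png',np.hstack([A,B]))
A=crop(s,260,155,60,70,6,0);B=crop(s,255,205,60,70,6,0)
cv2.imwrite('pics/g2.png',np.hstack([A,B]))
E
```

```text
(no output)
```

View pics/g1.png

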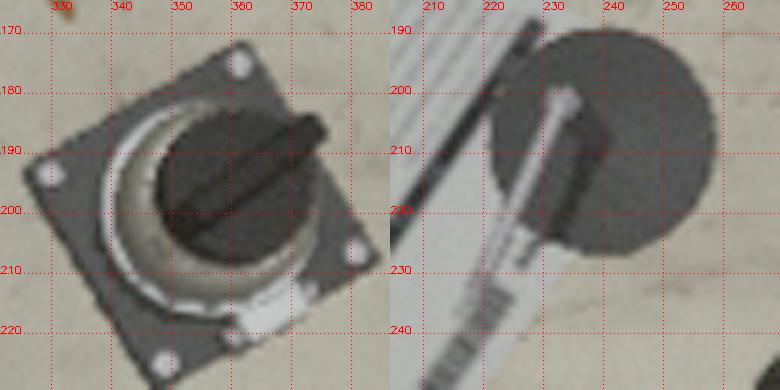

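View pics/g2.png

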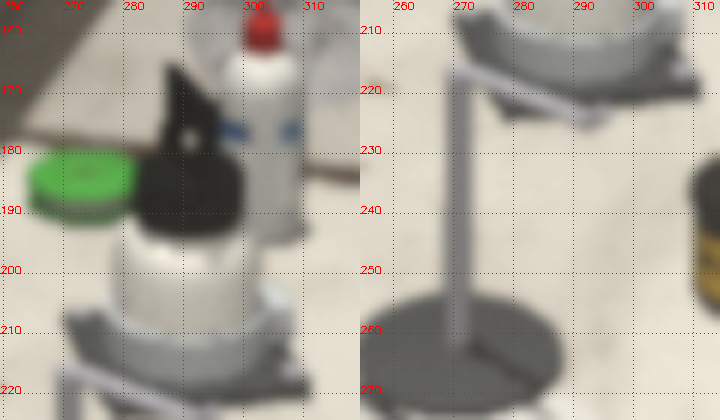

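```bash
python3 - <<'E'
from h import *
t=cv2.imread('pics/t0.png')
g=t.max(2)
c=np.zeros_like(g); c[178:212,340:382]=255
m=((g<62)&(c>0)).astype(np.uint8)
n,l,st,ce=cv2.connectedComponentsWithStats(m)
i=l[196,358];print('cap blob',st[i],ce[i])
print('cap c z.131',onz('top',(360,195.5),.131))
e1=onz('top',(352.5,202.8),.185);e2=onz('top',(374.3,185.5),.185)
print('bar',e1,e2,(e1+e2)/2,np.linalg.norm(e1-e2))
# clamp plate holes, z~? 
print('holes c',onz('top',np.mean([(361,175),(329.5,193.5),(381,206.5),(349,225)],0),.01))
# foot
m=((g<100)&(g>60)).astype(np.uint8); m[:185]=0;m[235:]=0;m[:,:215]=0;m[:,265:]=0
m=cv2.morphologyEx(m,cv2.MORPH_OPEN,np.ones((3,3)))
ct=max(cv2.findContours(m,0,1)[0],key=cv2.contourArea);print('foot',cv2.minEnclosingCircle(ct))
for uv in [(239,208.3)]: print('foot z0',onz('top',uv,0.004),onz('side',(271,263),0.004))
a=onz('top',(233,201.5),.172);print('post top',a, 'proj side',proj('side',a))
print('tri post',tri((270.7,217),(233,201.5)))
for uv in [(221,226),(220,229),(219,231)]:
    p=onz('top',uv,.1745);print(uv,p,np.linalg.norm(p-a),proj('side',p))
print('jar proj side', proj('side',[*((e1+e2)/2)[:2],.185]))
E
```

```text
cap blob [     0      0    560    420 235070] [279.45609393 209.50695112]
cap c z.131 [ 0.56776309 -0.19333725  0.131     ]
bar [ 0.54288451 -0.16657236  0.185     ] [ 0.58607477 -0.22107283  0.185     ] [ 0.56447964 -0.1938226   0.185     ] 0.06953919530162085
holes c [ 0.5698349  -0.19723602  0.01      ]
foot ((238.09091186523438, 207.81817626953125), 20.27200698852539)
foot z0 [0.5469141  0.13416133 0.004     ] [0.54945996 0.12877248 0.004     ]
post top [0.54787376 0.13213626 0.172     ] proj side [[271.26955696 215.69184559]]
tri post (array([0.54887255, 0.13274882, 0.1677309 ]), np.float64(0.0010642950788416418))
(221, 226) [0.485837   0.16129077 0.1745    ] 0.06859151067805548 [[289.45269822 222.5457676 ]]
(220, 229) [0.47831675 0.16369614 0.1745    ] 0.07642285985039979 [[291.82098995 223.30787548]]
(219, 231) [0.47330851 0.16613433 0.1745    ] 0.08198838369831665 [[293.33434976 223.95763876]]
jar proj side [[292.66000465 168.79349335]]
```

```bash
python3 - <<'E'
from h import *
from scipy.ndimage import map_coordinates as mc
t=cv2.imread('pics/t0.png');s=cv2.imread('pics/s0.png')
g=cv2.cvtColor(t,6).astype(float);gs=cv2.cvtColor(s,6).astype(float)
# cap circle in top: dark->bright edge radially (exclude handle dirs)
pts=[]
for a in np.radians(np.arange(0,360,5)):
    if -70<np.degrees(a)-360<-5: continue
    r=np.arange(8,19,.25);p=mc(g,[195.5+r*np.sin(a),360+r*np.cos(a)],order=1)
    k=np.argmax(np.diff(p)); pts.append((360+r[k]*np.cos(a),195.5+r[k]*np.sin(a)))
pts=np.float32(pts);print('cap ellipse',cv2.fitEllipse(pts))
# predicted cap outlines
th=np.linspace(0,2*np.pi,60)
for z in(.131,.098):
    q=proj('top',np.stack([.566+.033*np.cos(th),-.193+.033*np.sin(th),0*th+z],1));print(z,cv2.fitEllipse(q.astype(np.float32)))
# side cap row profiles
for v in(182,185,188): print(v,gs[v,277:304].astype(int))
print('side pred edges',[proj('side',[.566,-.193,z])[0].round(1) for z in(.098,.115,.131,.185)])
# bar top row profiles across bar
for u in range(352,376,3): print(u,g[180:210,u].astype(int))
# rod centers
for v in range(198,236,2): print(v,g[v,214:240].astype(int))
E
```

```text
cap ellipse ((362.2971496582031, 194.22227478027344), (26.09765625, 33.237369537353516), 39.473670959472656)
0.131 ((359.8941650390625, 196.2084197998047), (25.179399490356445, 25.669567108154297), 113.69668579101562)
0.098 ((358.0777282714844, 197.71189880371094), (24.54501724243164, 25.010276794433594), 114.0116958618164)
182 [123 122 120 118 107  87  68  57  56  55  55  55  53  53  52  52  52  52
  53  54  58  65  85 113 132 139 138]
185 [128 128 126 120 104  80  60  55  54  55  55  56  55  55  56  54  54  53
  53  54  55  55  61  87 119 135 138]
188 [110 106 100  91  78  63  55  52  52  53  53  53  53  54  54  53  52  54
  53  54  54  55  63  89 120 134 137]
side pred edges [array([291.7, 191.4]), array([291.8, 187.1]), array([291.9, 183. ]), array([292.2, 168.8])]
352 [ 86  90 112 118 111 128 121  66  74  67  69  70  69  71  67  68  69  70
  60  50  55  46  51  49  48  57  81 106 119 127]
355 [ 85  99 122 112 104  77  68  66  69  69  69  71  67  65  71  66  57  61
  63  66  60  57  47  53  64  63  53  57  87 115]
358 [84 91 92 82 66 66 66 69 70 66 70 67 70 68 62 61 64 66 66 65 5
[... 2044 characters left out ...]

  63  65  69  74  82  83  81  85]
224 [158 159 160 157 158 160 159 146 140 146 127 137 157 153 140 110  83  72
  61  60  71  80  80  84  83  81]
226 [159 161 157 158 159 157 144 138 145 129 137 155 152 128 104 120 147 158
 156 141 113 112 100  78  81  81]
228 [158 161 158 158 158 143 132 145 132 139 155 140 114 103 132 154 157 158
 158 158 157 152 152 148 146 143]
230 [159 159 158 159 142 121 130 123 140 159 156 155 148 146 157 159 158 159
 160 155 152 152 153 150 149 147]
232 [159 157 159 143 126 127 116 115 126 140 151 156 158 157 161 158 156 155
 151 151 154 154 154 151 152 153]
234 [157 158 155 140 133 126 110 108 106 101 103 128 152 157 158 159 159 157
 156 155 154 150 150 151 147 149]
```

```bash
python3 - <<'E'
from h import *
g=cv2.cvtColor(cv2.imread('pics/t0.png'),6).astype(float)
an=lambda a,b:np.degrees(np.arctan2(b[1]-a[1],b[0]-a[0]))
for n,pp in(('side-edge',[(358,200.5),(361,198.5),(364,196.5),(367,194.3),(370,192.3)]),):
    vx,vy,x0,y0=cv2.fitLine(np.float32(pp),2,0,.01,.01).ravel()
    print(n,vy/vx,an(onz('top',(x0,y0),.165),onz('top',(x0+10*vx,y0+10*vy),.165)))
# top face center line: search along
print('bar', an(onz('top',(355,198.5),.185),onz('top',(367,190.2),.185)), onz('top',(363.5,192.9),.185))
pp=[(232.7,202),(231.8,204),(230.8,206),(229.9,208),(229.1,210),(228.3,212),(227.4,214),(226.4,216),(225.4,218)]
vx,vy,x0,y0=cv2.fitLine(np.float32(pp),2,0,.01,.01).ravel(); 
if vy<0: vx,vy=-vx,-vy
a=onz('top',(x0,y0),.174);b=onz('top',(x0+15*vx,y0+15*vy),.174);print('rod',an(a,b),a,b)
for th in(30,60,90,120,150,180,210):
    a=np.radians(th);r=np.arange(8,19,.25)
    from scipy.ndimage import map_coordinates as mc
    p=mc(g,[195.5+r*np.sin(a),360+r*np.cos(a)],order=1)
    q=proj('top',[[.5685+.033*np.cos(x),-.194+.033*np.sin(x),z] for z in(.098,.131) for x in np.linspace(0,6.28,120)])
    d=(q-[360,195.5])@[np.cos(a),np.sin(a)]
    print(th,'obs',r[np.argmax(p>85)],'pred',d.max().round(2))
E
```

```text
side-edge -0.6867458 -55.52424365235031
bar -55.32750075116462 [ 0.56758588 -0.19409846  0.185     ]
rod 156.46863380852787 [0.52614707 0.14152366 0.174     ] [0.49167378 0.15653552 0.174     ]
30 obs 13.5 pred 12.93
60 obs 13.0 pred 12.75
90 obs 13.5 pred 13.58
120 obs 13.5 pred 14.15
150 obs 13.25 pred 14.34
180 obs 12.75 pred 14.02
210 obs 12.0 pred 13.21
```

```bash
cat >> h.py <<'E'
from scipy.spatial.transform import Rotation as Ro
def Rdown(ydeg):
    a=np.radians(ydeg); y=np.array([np.cos(a),np.sin(a),0]); z=np.array([0,0,-1.]); return Ro.from_matrix(np.stack([np.cross(y,z),y,z],1))
def yaw(R): v=R.as_matrix()[:,1]; return np.degrees(np.arctan2(v[1],v[0]))
def rep():
    s=arm.state();R=Ro.from_quat(s['ee_rot']);print('t%.2f'%s['clock'],'pos',np.round(s['eef_pos'],4),'yaw %.1f'%yaw(R),'tilt',np.round(R.as_matrix()[:2,2],4),'F',np.round(s['contact_force'],1),'T',np.round(s['torque'],2),'w %.4f'%s['gripper_width'],'q',np.round(s['joints'],2))
def plan(pos,ydeg,n,m=5):
    s=arm.state();R=Ro.from_quat(s['ee_rot']);p=np.array(s['eef_pos']);Rt=Rdown(ydeg);pos=np.array(pos)
    rep();out=[]
    for i in range(min(n,m)):
        k=n-i; d=R.inv().apply(pos-p)*100/k; w=(R.inv()*Rt).as_rotvec()/k
        d=np.round(d,2);w=np.round(w,3);out.append(dict(zip(['x','y','z','ax','ay','az'],[float(v) for v in (*d,*w)])))
        p=p+R.apply(d/100);R=R*Ro.from_rotvec(w)
    for o in out:print(o)
E
python3 -c "
from h import *
plan([.5685,-.1955,.30],-145.4,11)"
```

```text
t0.10 pos [ 0.2001 -0.5116  0.2303] yaw -68.6 tilt [-0.0009  0.002 ] F [-0.8 -0.2  0. ] T [-0.01  0.03 -0.06] w 0.0854 q [ 1.16  0.31  0.01  1.51 -0.    1.32 -0.03]
{'x': 4.17, 'y': -1.46, 'z': -0.63, 'ax': -0.0, 'ay': 0.0, 'az': 0.122}
{'x': 3.96, 'y': -1.95, 'z': -0.63, 'ax': -0.0, 'ay': 0.0, 'az': 0.122}
{'x': 3.69, 'y': -2.42, 'z': -0.63, 'ax': -0.0, 'ay': 0.0, 'az': 0.122}
{'x': 3.37, 'y': -2.85, 'z': -0.63, 'ax': -0.0, 'ay': 0.0, 'az': 0.122}
{'x': 2.99, 'y': -3.24, 'z': -0.63, 'ax': -0.0, 'ay': 0.0, 'az': 0.122}
```

Request:
{"api": "arm_command", "payload": {
  "commands": [
    {"x":4.2,"y":-1.5,"z":-1.2,"az":0.122,"hand":1},
    {"x":4.0,"y":-2.0,"z":-1.2,"az":0.122},
    {"x":3.7,"y":-2.4,"z":-1.0,"az":0.122},
    {"x":3.4,"y":-2.9,"z":-1.0,"az":0.122},
    {"x":3.0,"y":-3.2,"z":-1.0,"az":0.122}
  ]
}}

```text
invalid input at $.commands[0]: expected keys x, y, z, ax, ay, az, hand
```

```bash
python3 -c "
from h import *
plan([.5685,-.1955,.28],-145.4,6)"
```

```text
t0.10 pos [ 0.2001 -0.5116  0.2303] yaw -68.6 tilt [-0.0009  0.002 ] F [-0.8 -0.2  0. ] T [-0.01  0.03 -0.06] w 0.0854 q [ 1.16  0.31  0.01  1.51 -0.    1.32 -0.03]
{'x': 7.64, 'y': -2.67, 'z': -0.82, 'ax': -0.0, 'ay': 0.0, 'az': 0.223}
{'x': 6.86, 'y': -4.29, 'z': -0.82, 'ax': -0.0, 'ay': 0.0, 'az': 0.223}
{'x': 5.74, 'y': -5.7, 'z': -0.82, 'ax': -0.0, 'ay': 0.0, 'az': 0.223}
{'x': 4.33, 'y': -6.83, 'z': -0.83, 'ax': -0.0, 'ay': 0.001, 'az': 0.224}
{'x': 2.71, 'y': -7.63, 'z': -0.82, 'ax': -0.001, 'ay': 0.001, 'az': 0.223}
```

All keys are needed in each row.

Request:
{"api": "arm_command", "payload": {
  "commands": [
    {"x":4.2,"y":-1.5,"z":-1.2,"ax":0,"ay":0,"az":0.122,"hand":1},
    {"x":4.0,"y":-2.0,"z":-1.2,"ax":0,"ay":0,"az":0.122,"hand":1},
    {"x":3.7,"y":-2.4,"z":-1.0,"ax":0,"ay":0,"az":0.122,"hand":1},
    {"x":3.4,"y":-2.9,"z":-1.0,"ax":0,"ay":0,"az":0.122,"hand":1},
    {"x":3.0,"y":-3.2,"z":-1.0,"ax":0,"ay":0,"az":0.122,"hand":1}
  ]
}}

```text
clock: 0.72
eef_pos: [0.3688, -0.3669, 0.2813]
ee_rot: [0.991, -0.134, -0.004, -0.003]
contact_force: [0.2, -0.2, -1.1]
gripper_width: 0.0854
```

```bash
python3 -c "
from h import *
plan([.5685,-.1955,.27],-145.4,8)"
```

```text
t0.72 pos [ 0.3688 -0.3669  0.2813] yaw -105.4 tilt [-0.0079  0.0072] F [ 0.2 -0.2 -1.1] T [-0.01 -0.04  0.02] w 0.0854 q [ 0.77  0.24 -0.03  1.49  0.01  1.43 -1.1 ]
{'x': 1.84, 'y': -2.73, 'z': 0.14, 'ax': -0.0, 'ay': 0.001, 'az': 0.087}
{'x': 1.59, 'y': -2.88, 'z': 0.14, 'ax': -0.0, 'ay': 0.001, 'az': 0.087}
{'x': 1.34, 'y': -3.01, 'z': 0.14, 'ax': -0.0, 'ay': 0.001, 'az': 0.087}
{'x': 1.07, 'y': -3.11, 'z': 0.14, 'ax': -0.0, 'ay': 0.002, 'az': 0.087}
{'x': 0.8, 'y': -3.19, 'z': 0.14, 'ax': -0.0, 'ay': 0.001, 'az': 0.087}
```

Request:
{"api": "arm_command", "payload": {
  "commands": [
    {"x":1.84,"y":-2.73,"z":0.1,"ax":0,"ay":0,"az":0.087,"hand":1},
    {"x":1.6,"y":-2.9,"z":0.1,"ax":0,"ay":0,"az":0.087,"hand":1},
    {"x":1.34,"y":-3.0,"z":0.1,"ax":0,"ay":0,"az":0.087,"hand":1},
    {"x":1.1,"y":-3.1,"z":0.1,"ax":0,"ay":0,"az":0.087,"hand":1},
    {"x":0.8,"y":-3.2,"z":0.1,"ax":0,"ay":0,"az":0.087,"hand":1}
  ]
}}

```text
clock: 1.35
eef_pos: [0.4986, -0.2549, 0.2744]
ee_rot: [0.936, -0.351, -0.006, -0.002]
contact_force: [0.3, -0.1, 0.3]
gripper_width: 0.0855
```

```bash
python3 -c "
from h import *
plan([.5685,-.1955,.26],-145.4,4)"
```

```text
t1.35 pos [ 0.4986 -0.2549  0.2744] yaw -131.1 tilt [-0.0103  0.0088] F [ 0.3 -0.1  0.3] T [ 0.03 -0.01  0.01] w 0.0855 q [ 0.49  0.33 -0.06  1.39  0.02  1.44 -1.86]
{'x': 0.35, 'y': -2.27, 'z': 0.36, 'ax': 0.0, 'ay': 0.003, 'az': 0.063}
{'x': 0.2, 'y': -2.28, 'z': 0.36, 'ax': 0.001, 'ay': 0.003, 'az': 0.062}
{'x': 0.06, 'y': -2.29, 'z': 0.36, 'ax': 0.0, 'ay': 0.004, 'az': 0.063}
{'x': -0.08, 'y': -2.3, 'z': 0.35, 'ax': 0.001, 'ay': 0.003, 'az': 0.062}
```

Request:
{"api": "arm_command", "payload": {
  "commands": [
    {"x":0.35,"y":-2.3,"z":0.36,"ax":0,"ay":0.003,"az":0.065,"hand":1},
    {"x":0.2,"y":-2.3,"z":0.36,"ax":0,"ay":0.003,"az":0.065,"hand":1},
    {"x":0.06,"y":-2.3,"z":0.36,"ax":0,"ay":0.003,"az":0.065,"hand":1},
    {"x":-0.1,"y":-2.3,"z":0.36,"ax":0,"ay":0.004,"az":0.065,"hand":1},
    {"x":0,"y":0,"z":0,"ax":0,"ay":0,"az":0,"hand":1}
  ]
}}

```text
clock: 1.98
eef_pos: [0.5715, -0.1888, 0.2551]
ee_rot: [0.883, -0.47, -0.005, 0.001]
contact_force: [-0.0, -0.9, -0.1]
gripper_width: 0.0855
```

```bash
python3 -c "
from h import *
snap('side','s1.png');t=snap('top','t1.png')
cv2.imwrite('pics/t1c.png',cv2.resize(t[150:260,300:420],None,fx=5,fy=5,interpolation=2))
plan([.5685,-.1955,.163],-145.4,5)"
```

```text
t2.08 pos [ 0.5701 -0.1921  0.2559] yaw -146.3 tilt [-0.0084  0.0005] F [-0.2 -0.9 -0.1] T [-0.06 -0.   -0.01] w 0.0855 q [ 0.33  0.42 -0.05  1.3   0.02  1.43 -2.27]
{'x': 0.05, 'y': 0.05, 'z': 1.86, 'ax': 0.001, 'ay': 0.001, 'az': -0.003}
{'x': 0.05, 'y': 0.05, 'z': 1.86, 'ax': 0.001, 'ay': 0.001, 'az': -0.003}
{'x': 0.04, 'y': 0.06, 'z': 1.86, 'ax': 0.002, 'ay': 0.001, 'az': -0.003}
{'x': 0.04, 'y': 0.06, 'z': 1.86, 'ax': 0.001, 'ay': 0.001, 'az': -0.003}
{'x': 0.04, 'y': 0.06, 'z': 1.85, 'ax': 0.002, 'ay': 0.001, 'az': -0.004}
```

View pics/t1c.png

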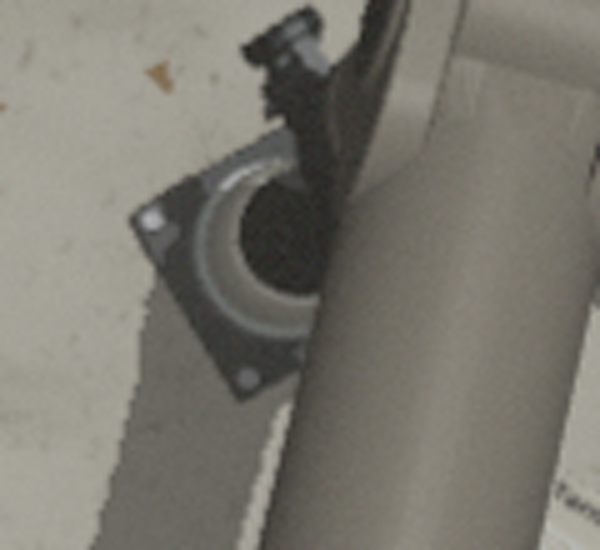

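View pics/s1.png

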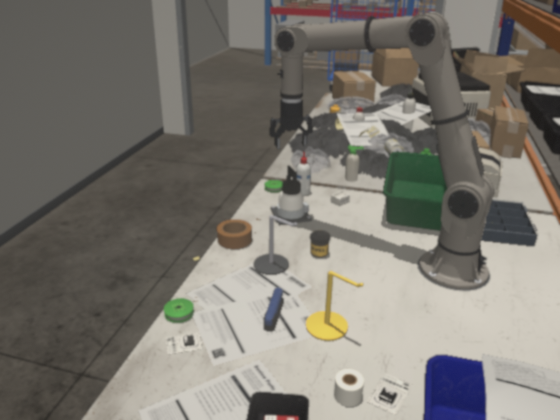

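The side view puts the gripper at (291,130), straight above the handle at (291,175). I'll start down.

Request:
{"api": "arm_command", "payload": {
  "commands": [
    {"x":0.05,"y":0.1,"z":1.5,"ax":0.002,"ay":0.002,"az":-0.005,"hand":1},
    {"x":0.1,"y":0.1,"z":1.5,"ax":0.002,"ay":0.002,"az":-0.005,"hand":1},
    {"x":0.1,"y":0.1,"z":1.5,"ax":0.002,"ay":0.002,"az":-0.005,"hand":1},
    {"x":0,"y":0,"z":0,"ax":0,"ay":0,"az":0,"hand":1}
  ]
}}

```text
clock: 2.58
eef_pos: [0.5646, -0.2038, 0.2115]
ee_rot: [0.884, -0.468, 0.001, 0.003]
contact_force: [0.6, 0.5, 0.1]
gripper_width: 0.0854
```

```bash
python3 -c "
from h import *
s=snap('side','s2.png')
cv2.imwrite('pics/s2c.png',cv2.resize(s[110:220,235:345],None,fx=5,fy=5,interpolation=2))
plan([.5685,-.1955,.163],-145.4,4)"
```

```text
t2.62 pos [ 0.5653 -0.204   0.2125] yaw -145.8 tilt [ 0.0013 -0.007 ] F [ 0.7 -0.9  0.4] T [ 0.    0.   -0.01] w 0.0854 q [ 0.35  0.42 -0.05  1.4   0.03  1.32 -2.25]
{'x': -0.14, 'y': -0.19, 'z': 1.24, 'ax': 0.001, 'ay': -0.002, 'az': -0.002}
{'x': -0.14, 'y': -0.19, 'z': 1.24, 'ax': 0.001, 'ay': -0.002, 'az': -0.002}
{'x': -0.13, 'y': -0.19, 'z': 1.24, 'ax': 0.0, 'ay': -0.001, 'az': -0.002}
{'x': -0.13, 'y': -0.18, 'z': 1.23, 'ax': 0.001, 'ay': -0.002, 'az': -0.002}
```

View pics/s2c.png

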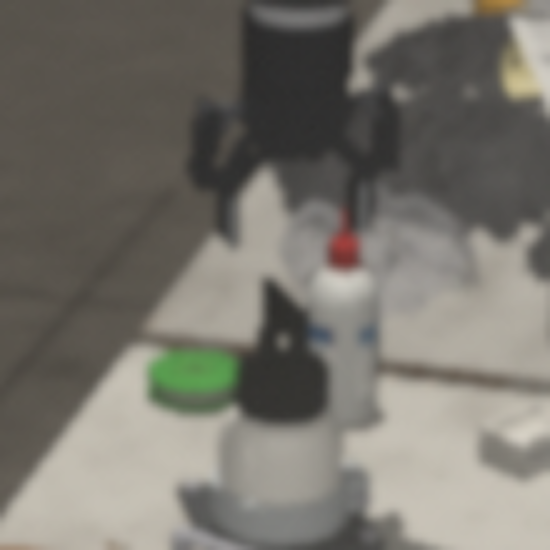

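Request:
{"api": "arm_command", "payload": {
  "commands": [
    {"x":-0.4,"y":-0.6,"z":0.5,"ax":0.001,"ay":-0.004,"az":-0.005,"hand":1},
    {"x":0,"y":0,"z":0,"ax":0,"ay":0,"az":0,"hand":1},
    {"x":0,"y":0,"z":0,"ax":0,"ay":0,"az":0,"hand":1}
  ]
}}

```text
clock: 3.0
eef_pos: [0.569, -0.1978, 0.2095]
ee_rot: [0.885, -0.466, 0.002, 0.001]
contact_force: [0.7, -0.8, -0.5]
gripper_width: 0.0854
```

```bash
python3 -c "
from h import *
plan([.5685,-.1955,.163],-145.4,4)"
```

```text
t3.00 pos [ 0.569  -0.1978  0.2095] yaw -145.6 tilt [ 0.0034 -0.0041] F [ 0.7 -0.8 -0.5] T [-0.01 -0.02 -0.  ] w 0.0854 q [ 0.34  0.43 -0.06  1.4   0.03  1.31 -2.26]
{'x': -0.06, 'y': -0.02, 'z': 1.16, 'ax': -0.0, 'ay': -0.001, 'az': -0.001}
{'x': -0.06, 'y': -0.02, 'z': 1.16, 'ax': -0.0, 'ay': -0.001, 'az': -0.001}
{'x': -0.06, 'y': -0.02, 'z': 1.16, 'ax': -0.0, 'ay': -0.002, 'az': -0.0}
{'x': -0.05, 'y': -0.03, 'z': 1.17, 'ax': -0.0, 'ay': -0.001, 'az': -0.001}
```

Request:
{"api": "arm_command", "payload": {
  "commands": [
    {"x":-0.06,"y":-0.02,"z":1.2,"ax":0,"ay":-0.001,"az":0,"hand":1},
    {"x":-0.06,"y":-0.02,"z":1.2,"ax":0,"ay":-0.001,"az":0,"hand":0.6},
    {"x":-0.06,"y":0,"z":1.2,"ax":0,"ay":-0.001,"az":0,"hand":0.5},
    {"x":0,"y":0,"z":1.0,"ax":0,"ay":0,"az":0,"hand":0.5},
    {"x":0,"y":0,"z":0,"ax":0,"ay":0,"az":0,"hand":0.5}
  ]
}}

```text
clock: 3.62
eef_pos: [0.5676, -0.1957, 0.159]
ee_rot: [0.885, -0.466, -0.0, 0.001]
contact_force: [0.1, -0.8, -0.1]
gripper_width: 0.0427
```

```bash
python3 -c "
from h import *
plan([.5685,-.1955,.163],-145.4,1)
s=snap('side','s3.png')
cv2.imwrite('pics/s3c.png',cv2.resize(s[130:220,245:335],None,fx=6,fy=6,interpolation=2))
rep()"
```

```text
t3.62 pos [ 0.5676 -0.1957  0.159 ] yaw -145.5 tilt [-0.0009 -0.0008] F [ 0.1 -0.8 -0.1] T [0.02 0.01 0.01] w 0.0427 q [ 0.34  0.46 -0.06  1.48  0.03  1.21 -2.26]
{'x': 0.04, 'y': -0.08, 'z': -0.4, 'ax': 0.001, 'ay': -0.0, 'az': -0.002}
t3.67 pos [ 0.568  -0.1958  0.1596] yaw -145.5 tilt [ 0.0002 -0.0011] F [ 0.2 -0.1  0.5] T [ 0.02  0.03 -0.05] w 0.0429 q [ 0.34  0.46 -0.06  1.47  0.03  1.21 -2.26]
```

View pics/s3c.png

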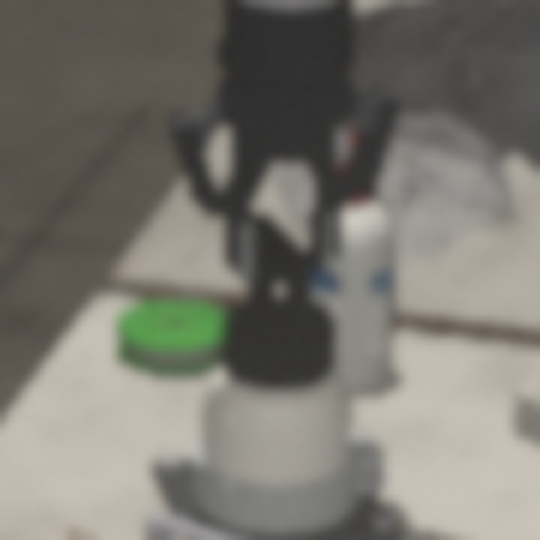

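The fingers straddle the bar, at (283–300, ~172) in the side image. I'll raise about 4 mm and close.

Request:
{"api": "arm_command", "payload": {
  "commands": [
    {"x":0,"y":0,"z":-0.4,"ax":0,"ay":0,"az":0,"hand":0.35},
    {"x":0,"y":0,"z":0,"ax":0,"ay":0,"az":0,"hand":0.25},
    {"x":0,"y":0,"z":0,"ax":0,"ay":0,"az":0,"hand":0.1},
    {"x":0,"y":0,"z":0,"ax":0,"ay":0,"az":0,"hand":0},
    {"x":0,"y":0,"z":0,"ax":0,"ay":0,"az":0,"hand":0}
  ],
  "squeeze": 40
}}

```text
clock: 4.3
eef_pos: [0.5687, -0.1961, 0.1651]
ee_rot: [0.885, -0.466, 0.002, 0.0]
contact_force: [-0.1, 0.3, -1.4]
gripper_width: 0.0134
```

```bash
python3 -c "
from h import *
rep()"
```

```text
t4.30 pos [ 0.5687 -0.1961  0.1651] yaw -145.5 tilt [ 0.0024 -0.0019] F [-0.1  0.3 -1.4] T [ 0.02  0.02 -0.01] w 0.0134 q [ 0.34  0.46 -0.06  1.47  0.03  1.22 -2.26]
```

Gripped at 13.4 mm with hardly any side force, so the centring is good. Now I'll start unscrewing.

Request:
{"api": "arm_command", "payload": {
  "commands": [
    {"x":0,"y":0,"z":-0.03,"ax":0,"ay":0,"az":-0.1,"hand":0},
    {"x":0,"y":0,"z":-0.06,"ax":0,"ay":0,"az":-0.17,"hand":0},
    {"x":0,"y":0,"z":-0.06,"ax":0,"ay":0,"az":-0.17,"hand":0}
  ],
  "squeeze": 50
}}

```text
clock: 4.68
eef_pos: [0.5681, -0.1959, 0.1658]
ee_rot: [0.967, -0.255, 0.001, 0.001]
contact_force: [0.4, -0.3, -2.1]
gripper_width: 0.0129
```

```bash
python3 -c "
from h import *
rep()"
```

```text
t4.67 pos [ 0.5681 -0.1959  0.1658] yaw -119.6 tilt [ 0.0006 -0.0018] F [ 0.4 -0.3 -2.1] T [ 0.05 -0.   -0.01] w 0.0129 q [ 0.4   0.46 -0.15  1.46  0.07  1.22 -1.84]
```

Request:
{"api": "arm_command", "payload": {
  "commands": [
    {"x":0,"y":0,"z":-0.08,"ax":0,"ay":0,"az":-0.18,"hand":0},
    {"x":0,"y":0,"z":-0.07,"ax":0,"ay":0,"az":-0.18,"hand":0},
    {"x":0,"y":0,"z":-0.07,"ax":0,"ay":0,"az":-0.18,"hand":0},
    {"x":0,"y":0,"z":-0.07,"ax":0,"ay":0,"az":-0.18,"hand":0},
    {"x":0,"y":0,"z":-0.07,"ax":0,"ay":0,"az":-0.18,"hand":0}
  ]
}}

```text
clock: 5.3
eef_pos: [0.5674, -0.1969, 0.1688]
ee_rot: [0.979, 0.205, -0.001, 0.001]
contact_force: [-0.7, -0.6, -0.8]
gripper_width: 0.0133
```

```bash
python3 -c "
from h import *
plan([.5687,-.196,.171],0,1)"
```

```text
t5.30 pos [ 0.5674 -0.1969  0.1688] yaw -66.3 tilt [-0.001  -0.0028] F [-0.7 -0.6 -0.8] T [-0.05 -0.04 -0.  ] w 0.0133 q [ 0.53  0.48 -0.33  1.45  0.16  1.24 -0.98]
{'x': 0.16, 'y': -0.03, 'z': -0.22, 'ax': 0.001, 'ay': 0.003, 'az': -1.157}
```

Request:
{"api": "arm_command", "payload": {
  "commands": [
    {"x":0.1,"y":0,"z":-0.08,"ax":0,"ay":0,"az":-0.18,"hand":0},
    {"x":0.04,"y":0,"z":-0.07,"ax":0,"ay":0,"az":-0.18,"hand":0},
    {"x":0,"y":0,"z":-0.07,"ax":0,"ay":0,"az":-0.18,"hand":0},
    {"x":0,"y":0,"z":-0.07,"ax":0,"ay":0,"az":-0.18,"hand":0},
    {"x":0,"y":0,"z":-0.07,"ax":0,"ay":0,"az":-0.18,"hand":0}
  ]
}}

```text
clock: 5.92
eef_pos: [0.5682, -0.1975, 0.1719]
ee_rot: [0.783, 0.622, -0.002, 0.001]
contact_force: [0.5, 0.3, -1.2]
gripper_width: 0.0128
```

```bash
python3 -c "
from h import *
plan([.5687,-.196,.1735],0,1)"
```

```text
t5.92 pos [ 0.5682 -0.1975  0.1719] yaw -13.1 tilt [-0.0018 -0.0036] F [ 0.5  0.3 -1.2] T [ 0.01 -0.07  0.01] w 0.0128 q [ 0.66  0.51 -0.53  1.44  0.26  1.27 -0.12]
{'x': 0.16, 'y': 0.02, 'z': -0.16, 'ax': -0.001, 'ay': 0.004, 'az': -0.229}
```

Request:
{"api": "arm_command", "payload": {
  "commands": [
    {"x":0.1,"y":0,"z":-0.1,"ax":0,"ay":0.002,"az":-0.18,"hand":0},
    {"x":0.04,"y":0,"z":-0.08,"ax":0,"ay":0.002,"az":-0.18,"hand":0},
    {"x":0,"y":0,"z":-0.07,"ax":0,"ay":0,"az":-0.18,"hand":0},
    {"x":0,"y":0,"z":-0.07,"ax":0,"ay":0,"az":-0.18,"hand":0},
    {"x":0,"y":0,"z":-0.07,"ax":0,"ay":0,"az":-0.18,"hand":0}
  ]
}}

```text
clock: 6.55
eef_pos: [0.5681, -0.1984, 0.1751]
ee_rot: [0.422, 0.906, -0.001, -0.001]
contact_force: [0.7, 0.1, -0.5]
gripper_width: 0.0131
```

```bash
python3 -c "
from h import *
plan([.5687,-.196,.1765],0,1)
s=snap('side','s4.png')
cv2.imwrite('pics/s4c.png',cv2.resize(s[130:220,245:335],None,fx=6,fy=6,interpolation=2))"
```

```text
t6.55 pos [ 0.5681 -0.1984  0.1751] yaw 40.0 tilt [-0.0019 -0.0014] F [ 0.7  0.1 -0.5] T [-0.03 -0.03  0.01] w 0.0131 q [ 0.78  0.55 -0.73  1.43  0.37  1.3   0.73]
{'x': 0.15, 'y': 0.2, 'z': -0.14, 'ax': -0.002, 'ay': 0.001, 'az': 0.699}
```

View pics/s4c.png

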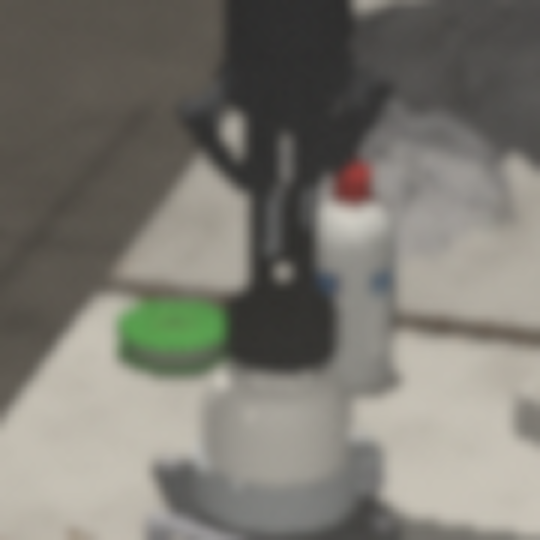

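The lid is climbing and still gripped, with its lower edge up by a few px in the side view. 3.24 rad done so far.

Request:
{"api": "arm_command", "payload": {
  "commands": [
    {"x":0.08,"y":0.08,"z":-0.1,"ax":0,"ay":0,"az":-0.18,"hand":0},
    {"x":0.04,"y":0,"z":-0.08,"ax":0,"ay":0,"az":-0.18,"hand":0},
    {"x":0,"y":0,"z":-0.07,"ax":0,"ay":0,"az":-0.18,"hand":0},
    {"x":0,"y":0,"z":-0.07,"ax":0,"ay":0,"az":-0.18,"hand":0},
    {"x":0,"y":0,"z":-0.07,"ax":0,"ay":0,"az":-0.18,"hand":0}
  ]
}}

```text
clock: 7.22
eef_pos: [0.5689, -0.199, 0.1785]
ee_rot: [-0.022, 1.0, -0.001, 0.0]
contact_force: [1.0, 0.7, -2.3]
gripper_width: 0.0129
```

```bash
python3 -c "
from h import *
plan([.5687,-.196,.1795],110,1)"
```

```text
t7.22 pos [ 0.5689 -0.199   0.1785] yaw 92.5 tilt [ 0.0005 -0.0025] F [ 1.   0.7 -2.3] T [ 0.12 -0.28 -0.03] w 0.0129 q [ 0.88  0.62 -0.93  1.42  0.5   1.35  1.55]
{'x': 0.0, 'y': 0.3, 'z': -0.11, 'ax': -0.003, 'ay': -0.0, 'az': -0.306}
```

Request:
{"api": "arm_command", "payload": {
  "commands": [
    {"x":0,"y":0.12,"z":-0.1,"ax":0,"ay":0,"az":-0.18,"hand":0},
    {"x":0.04,"y":0.05,"z":-0.09,"ax":0,"ay":0,"az":-0.18,"hand":0},
    {"x":0.04,"y":0,"z":-0.08,"ax":0,"ay":0,"az":-0.18,"hand":0},
    {"x":0,"y":0,"z":-0.08,"ax":0,"ay":0,"az":-0.18,"hand":0},
    {"x":0,"y":0,"z":-0.05,"ax":0,"ay":0,"az":-0.1,"hand":0}
  ]
}}

```text
clock: 7.85
eef_pos: [0.5691, -0.1983, 0.1815]
ee_rot: [-0.424, 0.906, -0.001, 0.001]
contact_force: [1.1, -0.5, -2.3]
gripper_width: 0.013
```

```bash
python3 -c "
from h import *
plan([.5687,-.1975,.1999],150,1)"
```

```text
t7.85 pos [ 0.5691 -0.1983  0.1815] yaw 140.1 tilt [ 0.0026 -0.0016] F [ 1.1 -0.5 -2.3] T [ 0.13 -0.19 -0.  ] w 0.0130 q [ 0.97  0.69 -1.11  1.41  0.62  1.41  2.3 ]
{'x': -0.04, 'y': 0.08, 'z': -1.84, 'ax': -0.003, 'ay': 0.0, 'az': -0.172}
```

4.98 rad turned and 16.4 mm climbed. I'll try a gentle lift.

Request:
{"api": "arm_command", "payload": {
  "commands": [
    {"x":0,"y":0,"z":-0.3,"ax":0,"ay":0,"az":-0.05,"hand":0},
    {"x":0,"y":0,"z":-0.3,"ax":0,"ay":0,"az":0,"hand":0}
  ]
}}

```text
clock: 8.1
eef_pos: [0.5688, -0.1984, 0.1865]
ee_rot: [-0.444, 0.896, -0.0, 0.0]
contact_force: [-0.2, -0.4, -1.0]
gripper_width: 0.0126
```

```bash
python3 -c "
from h import *
rep()"
```

```text
t8.10 pos [ 0.5688 -0.1984  0.1865] yaw 142.8 tilt [ 0.001  -0.0004] F [-0.2 -0.4 -1. ] T [ 0.03 -0.02  0.04] w 0.0126 q [ 0.97  0.7  -1.13  1.4   0.63  1.42  2.34]
```

Request:
{"api": "arm_command", "payload": {
  "commands": [
    {"x":0,"y":0,"z":-1.0,"ax":0,"ay":0,"az":0,"hand":0},
    {"x":0,"y":0,"z":-2.0,"ax":0,"ay":0,"az":0,"hand":0},
    {"x":0,"y":0,"z":-2.5,"ax":0,"ay":0,"az":0,"hand":0},
    {"x":0,"y":0,"z":-2.5,"ax":0,"ay":0,"az":0,"hand":0},
    {"x":0,"y":0,"z":-0.5,"ax":0,"ay":0,"az":0,"hand":0}
  ]
}}

```text
clock: 8.72
eef_pos: [0.5679, -0.1995, 0.2756]
ee_rot: [-0.44, 0.898, -0.001, -0.001]
contact_force: [1.0, 0.0, -2.3]
gripper_width: 0.0128
```

```bash
python3 -c "
from h import *
plan([.42,.188,.275],156.5,14)
s=snap('side','s5.png')
cv2.imwrite('pics/s5c.png',cv2.resize(s[100:220,225:345],None,fx=5,fy=5,interpolation=2))"
```

```text
t8.72 pos [ 0.5679 -0.1995  0.2756] yaw 142.3 tilt [-0.0005 -0.0027] F [ 1.   0.  -2.3] T [0.07 0.01 0.  ] w 0.0128 q [ 0.95  0.64 -1.15  1.25  0.58  1.6   2.39]
{'x': -1.54, 'y': 2.53, 'z': -0.0, 'ax': -0.0, 'ay': -0.0, 'az': -0.018}
{'x': -1.59, 'y': 2.5, 'z': -0.0, 'ax': -0.0, 'ay': -0.0, 'az': -0.018}
{'x': -1.63, 'y': 2.47, 'z': -0.0, 'ax': -0.0, 'ay': -0.0, 'az': -0.018}
{'x': -1.68, 'y': 2.44, 'z': -0.0, 'ax': -0.0, 'ay': -0.0, 'az': -0.018}
{'x': -1.72, 'y': 2.41, 'z': -0.0, 'ax': -0.0, 'ay': -0.0, 'az': -0.018}
```

View pics/s5c.png

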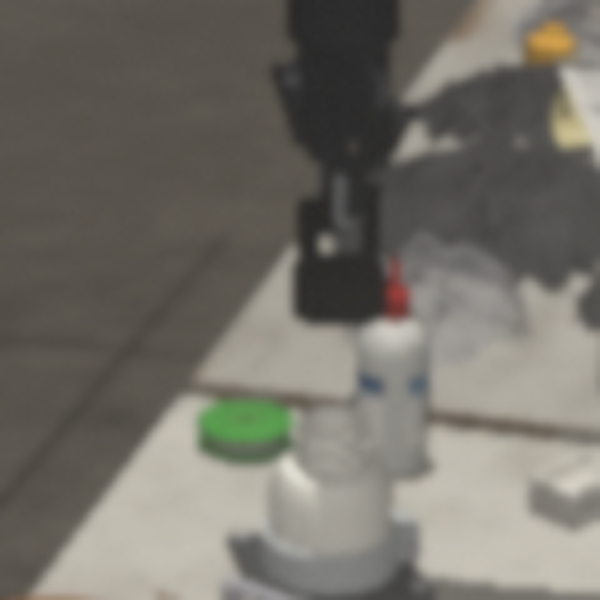

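The lid is off the jar: the neck is visible at side (292,185) and the lid hangs upright in the jaws at (293,155). Next I carry it to a point beyond the hook's tip.

Request:
{"api": "arm_command", "payload": {
  "commands": [
    {"x":-1.5,"y":2.5,"z":0,"ax":0,"ay":0,"az":-0.018,"hand":0},
    {"x":-1.6,"y":2.5,"z":0,"ax":0,"ay":0,"az":-0.018,"hand":0},
    {"x":-1.6,"y":2.5,"z":0,"ax":0,"ay":0,"az":-0.018,"hand":0},
    {"x":-1.7,"y":2.4,"z":0,"ax":0,"ay":0,"az":-0.018,"hand":0},
    {"x":-1.7,"y":2.4,"z":0,"ax":0,"ay":0,"az":-0.018,"hand":0}
  ]
}}

```text
clock: 9.4
eef_pos: [0.5115, -0.0627, 0.269]
ee_rot: [-0.477, 0.879, 0.001, -0.005]
contact_force: [-0.3, -0.7, -0.6]
gripper_width: 0.013
```

```bash
python3 -c "
from h import *
plan([.42,.188,.275],156.5,10)"
```

```text
t9.40 pos [ 0.5115 -0.0627  0.269 ] yaw 146.9 tilt [-0.0103 -0.0034] F [-0.3 -0.7 -0.6] T [ 0.02 -0.05  0.03] w 0.0130 q [ 0.92  0.47 -1.21  1.5   0.44  1.49  2.27]
{'x': -1.6, 'y': 2.14, 'z': -0.06, 'ax': 0.001, 'ay': -0.001, 'az': -0.017}
{'x': -1.64, 'y': 2.11, 'z': -0.06, 'ax': 0.001, 'ay': -0.001, 'az': -0.017}
{'x': -1.67, 'y': 2.08, 'z': -0.06, 'ax': 0.001, 'ay': -0.001, 'az': -0.017}
{'x': -1.71, 'y': 2.05, 'z': -0.06, 'ax': 0.001, 'ay': -0.001, 'az': -0.017}
{'x': -1.74, 'y': 2.02, 'z': -0.06, 'ax': 0.001, 'ay': -0.001, 'az': -0.016}
```

Joint 3 is nearing its limit (−1.21 of −1.27). The handle is symmetric, so I'll turn back clockwise to yaw −23.5° while carrying; this unwinds the joint.

```bash
python3 -c "
from h import *
plan([.42,.188,.275],-23.5,17)"
```

```text
t9.40 pos [ 0.5115 -0.0627  0.269 ] yaw 146.9 tilt [-0.0103 -0.0034] F [-0.3 -0.7 -0.6] T [ 0.02 -0.05  0.03] w 0.0130 q [ 0.92  0.47 -1.21  1.5   0.44  1.49  2.27]
{'x': -0.94, 'y': 1.26, 'z': -0.03, 'ax': -0.001, 'ay': -0.001, 'az': 0.175}
{'x': -0.71, 'y': 1.4, 'z': -0.03, 'ax': -0.001, 'ay': -0.001, 'az': 0.175}
{'x': -0.45, 'y': 1.5, 'z': -0.03, 'ax': -0.001, 'ay': -0.001, 'az': 0.175}
{'x': -0.19, 'y': 1.56, 'z': -0.03, 'ax': -0.001, 'ay': -0.001, 'az': 0.175}
{'x': 0.09, 'y': 1.57, 'z': -0.03, 'ax': -0.001, 'ay': -0.001, 'az': 0.175}
```

Request:
{"api": "arm_command", "payload": {
  "commands": [
    {"x":0,"y":0,"z":0,"ax":0,"ay":0,"az":0.17,"hand":0},
    {"x":-0.7,"y":1.4,"z":-0.1,"ax":-0.001,"ay":-0.001,"az":0.175,"hand":0},
    {"x":-0.45,"y":1.5,"z":-0.1,"ax":-0.001,"ay":-0.001,"az":0.175,"hand":0},
    {"x":-0.2,"y":1.5,"z":-0.1,"ax":-0.001,"ay":-0.001,"az":0.175,"hand":0},
    {"x":0.1,"y":1.5,"z":-0.1,"ax":-0.001,"ay":-0.001,"az":0.175,"hand":0}
  ]
}}

```text
clock: 10.02
eef_pos: [0.4853, -0.0022, 0.268]
ee_rot: [-0.048, 0.999, 0.001, -0.01]
contact_force: [-0.9, 0.2, -1.2]
gripper_width: 0.0133
```

```bash
python3 -c "
from h import *
plan([.42,.188,.275],-23.5,12)"
```

```text
t10.03 pos [ 0.4853 -0.0022  0.268 ] yaw 95.5 tilt [-0.0191  0.0011] F [-0.9  0.2 -1.2] T [-0.01 -0.04  0.03] w 0.0133 q [ 0.77  0.32 -1.03  1.57  0.27  1.43  1.39]
{'x': 0.39, 'y': 1.63, 'z': -0.05, 'ax': -0.001, 'ay': -0.001, 'az': 0.173}
{'x': 0.67, 'y': 1.54, 'z': -0.05, 'ax': -0.002, 'ay': -0.001, 'az': 0.173}
{'x': 0.92, 'y': 1.4, 'z': -0.04, 'ax': -0.002, 'ay': -0.001, 'az': 0.173}
{'x': 1.15, 'y': 1.22, 'z': -0.04, 'ax': -0.002, 'ay': -0.001, 'az': 0.173}
{'x': 1.34, 'y': 1.01, 'z': -0.04, 'ax': -0.001, 'ay': -0.001, 'az': 0.173}
```

Request:
{"api": "arm_command", "payload": {
  "commands": [
    {"x":0.4,"y":1.6,"z":-0.2,"ax":-0.001,"ay":-0.004,"az":0.18,"hand":0},
    {"x":0.7,"y":1.5,"z":-0.2,"ax":-0.002,"ay":-0.004,"az":0.18,"hand":0},
    {"x":0.9,"y":1.4,"z":-0.2,"ax":-0.002,"ay":-0.004,"az":0.18,"hand":0},
    {"x":1.15,"y":1.2,"z":-0.2,"ax":-0.002,"ay":-0.003,"az":0.18,"hand":0},
    {"x":1.3,"y":1.0,"z":-0.2,"ax":-0.002,"ay":-0.002,"az":0.18,"hand":0}
  ]
}}

```text
clock: 10.65
eef_pos: [0.455, 0.0773, 0.2735]
ee_rot: [0.407, 0.913, -0.001, -0.005]
contact_force: [0.2, 0.2, -2.1]
gripper_width: 0.013
```

```bash
python3 -c "
from h import *
plan([.42,.188,.275],-23.5,7)"
```

```text
t10.65 pos [0.455  0.0773 0.2735] yaw 41.9 tilt [-0.0098  0.0015] F [ 0.2  0.2 -2.1] T [ 0.02 -0.04  0.01] w 0.0130 q [ 0.57  0.2  -0.9   1.63  0.16  1.4   0.38]
{'x': 1.51, 'y': 0.68, 'z': -0.01, 'ax': -0.001, 'ay': -0.0, 'az': 0.163}
{'x': 1.6, 'y': 0.43, 'z': -0.01, 'ax': -0.002, 'ay': -0.0, 'az': 0.163}
{'x': 1.65, 'y': 0.16, 'z': -0.02, 'ax': -0.001, 'ay': -0.001, 'az': 0.163}
{'x': 1.66, 'y': -0.1, 'z': -0.02, 'ax': -0.002, 'ay': -0.0, 'az': 0.163}
{'x': 1.62, 'y': -0.37, 'z': -0.01, 'ax': -0.001, 'ay': -0.001, 'az': 0.163}
```

Request:
{"api": "arm_command", "payload": {
  "commands": [
    {"x":1.5,"y":0.7,"z":-0.1,"ax":-0.002,"ay":-0.001,"az":0.163,"hand":0},
    {"x":1.6,"y":0.4,"z":-0.1,"ax":-0.002,"ay":-0.001,"az":0.163,"hand":0},
    {"x":1.65,"y":0.15,"z":-0.1,"ax":-0.002,"ay":-0.001,"az":0.163,"hand":0},
    {"x":1.65,"y":-0.1,"z":-0.1,"ax":-0.002,"ay":0,"az":0.163,"hand":0},
    {"x":1.6,"y":-0.4,"z":0,"ax":-0.002,"ay":-0.001,"az":0.163,"hand":0}
  ]
}}

```text
clock: 11.28
eef_pos: [0.4258, 0.1569, 0.2728]
ee_rot: [0.747, 0.665, -0.004, -0.001]
contact_force: [-0.2, -0.1, -1.3]
gripper_width: 0.0131
```

```bash
python3 -c "
from h import *
plan([.42,.188,.25],-23.5,3)"
```

```text
t11.28 pos [0.4258 0.1569 0.2728] yaw -6.6 tilt [-0.0081 -0.0032] F [-0.2 -0.1 -1.3] T [-0.01 -0.03 -0.02] w 0.0131 q [ 0.35  0.17 -0.84  1.65  0.13  1.39 -0.63]
{'x': 1.01, 'y': -0.3, 'z': 0.76, 'ax': -0.002, 'ay': 0.002, 'az': 0.098}
{'x': 0.97, 'y': -0.4, 'z': 0.76, 'ax': -0.003, 'ay': 0.002, 'az': 0.099}
{'x': 0.93, 'y': -0.51, 'z': 0.76, 'ax': -0.002, 'ay': 0.001, 'az': 0.098}
```

Request:
{"api": "arm_command", "payload": {
  "commands": [
    {"x":1.0,"y":-0.3,"z":0.7,"ax":-0.002,"ay":0.002,"az":0.095,"hand":0},
    {"x":0.9,"y":-0.4,"z":0.7,"ax":-0.003,"ay":0.002,"az":0.095,"hand":0},
    {"x":0.5,"y":-0.4,"z":0.7,"ax":-0.002,"ay":0.001,"az":0.08,"hand":0},
    {"x":0,"y":0,"z":0,"ax":0,"ay":0,"az":0,"hand":0},
    {"x":0,"y":0,"z":0,"ax":0,"ay":0,"az":0,"hand":0}
  ]
}}

```text
clock: 11.9
eef_pos: [0.4153, 0.1832, 0.2473]
ee_rot: [0.831, 0.556, -0.004, -0.0]
contact_force: [0.2, 0.6, -1.5]
gripper_width: 0.0127
```

```bash
python3 -c "
from h import *
plan([.42,.188,.1925],-23.5,4)
s=snap('side','s6.png');t=snap('top','t6.png')
cv2.imwrite('pics/s6c.png',cv2.resize(s[150:290,225:365],None,fx=4,fy=4,interpolation=2))
cv2.imwrite('pics/t6c.png',cv2.resize(t[150:270,170:310],None,fx=5,fy=5,interpolation=2))"
```

```text
t11.90 pos [0.4153 0.1832 0.2473] yaw -22.4 tilt [-0.0072 -0.004 ] F [ 0.2  0.6 -1.5] T [ 0.03  0.03 -0.02] w 0.0127 q [ 0.26  0.18 -0.82  1.7   0.14  1.33 -0.97]
{'x': 0.17, 'y': 0.07, 'z': 1.37, 'ax': -0.001, 'ay': 0.002, 'az': 0.005}
{'x': 0.16, 'y': 0.07, 'z': 1.37, 'ax': -0.001, 'ay': 0.001, 'az': 0.005}
{'x': 0.16, 'y': 0.06, 'z': 1.37, 'ax': -0.002, 'ay': 0.002, 'az': 0.004}
{'x': 0.16, 'y': 0.06, 'z': 1.37, 'ax': -0.001, 'ay': 0.001, 'az': 0.005}
```

View pics/s6c.png

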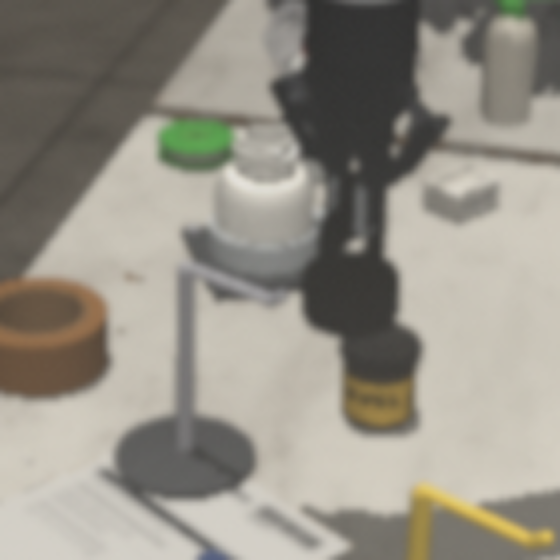

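View pics/t6c.png

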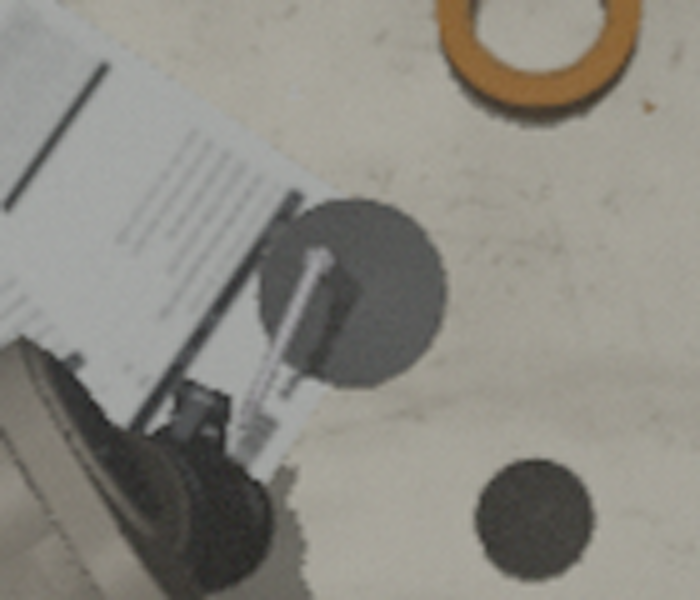

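Request:
{"api": "arm_command", "payload": {
  "commands": [
    {"x":0.15,"y":0.05,"z":1.4,"ax":-0.001,"ay":0.002,"az":0.005,"hand":0},
    {"x":0.15,"y":0.05,"z":1.4,"ax":-0.001,"ay":0.002,"az":0.005,"hand":0},
    {"x":0.15,"y":0.05,"z":1.4,"ax":-0.001,"ay":0.002,"az":0.005,"hand":0},
    {"x":0.1,"y":0.05,"z":1.0,"ax":-0.001,"ay":0.001,"az":0.005,"hand":0},
    {"x":0,"y":0,"z":0,"ax":0,"ay":0,"az":0,"hand":0}
  ]
}}

```text
clock: 12.62
eef_pos: [0.4193, 0.1865, 0.1909]
ee_rot: [0.837, 0.546, -0.001, -0.001]
contact_force: [-0.0, 0.4, -1.0]
gripper_width: 0.013
```

```bash
python3 -c "
from h import *
plan([.421,.1875,.1925],-23.5,1)"
```

```text
t12.62 pos [0.4193 0.1865 0.1909] yaw -23.8 tilt [-0.002   0.0009] F [-0.   0.4 -1. ] T [ 0.04 -0.01 -0.02] w 0.0130 q [ 0.24  0.24 -0.81  1.79  0.18  1.2  -1.04]
{'x': 0.16, 'y': 0.12, 'z': -0.16, 'ax': -0.002, 'ay': -0.0, 'az': -0.004}
```

```bash
python3 -c "
from h import *
s=snap('side','s7.png')
s=cv2.resize(s[160:260,240:350],None,fx=6,fy=6,interpolation=2)
for P in([.4193,.1865,.1855],[.4193,.1865,.1575],[.4636,.169,.1815],[.5067,.15,.1745]):
    u=proj('side',P)[0]; print(P,u.round(1)); cv2.circle(s,(int((u[0]-240+.5)*6),int((u[1]-160+.5)*6)),3,(0,0,255),1)
cv2.imwrite('pics/s7c.png',s)
plan([.504,.1512,.193],-23.5,8)"
```

```text
[0.4193, 0.1865, 0.1855] [310.7 226.7]
[0.4193, 0.1865, 0.1575] [310.3 235.4]
[0.4636, 0.169, 0.1815] [296.5 222.7]
[0.5067, 0.15, 0.1745] [283.4 219.7]
t12.68 pos [0.4196 0.1867 0.1914] yaw -23.8 tilt [-0.0011  0.0012] F [ 0.3 -0.3 -0.8] T [-0.   -0.06  0.  ] w 0.0130 q [ 0.24  0.24 -0.81  1.79  0.18  1.2  -1.04]
{'x': 0.02, 'y': 1.14, 'z': -0.02, 'ax': -0.0, 'ay': -0.0, 'az': -0.001}
{'x': 0.02, 'y': 1.15, 'z': -0.02, 'ax': -0.0, 'ay': -0.0, 'az': -0.0}
{'x': 0.02, 'y': 1.14, 'z': -0.02, 'ax': -0.0, 'ay': -0.0, 'az': -0.001}
{'x': 0.02, 'y': 1.15, 'z': -0.02, 'ax': -0.0, 'ay': -0.0, 'az': -0.0}
{'x': 0.01, 'y': 1.14, 'z': -0.02, 'ax': -0.0, 'ay': -0.0, 'az': -0.001}
```

View pics/s7c.png

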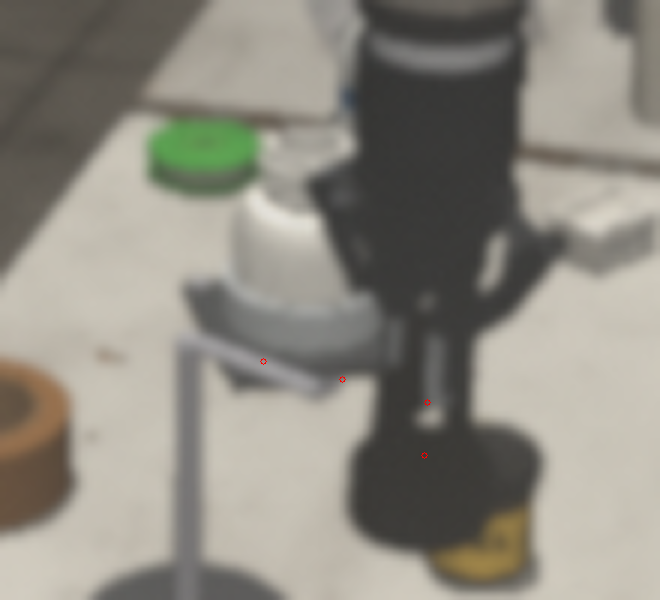

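The projected window top (428,403) lands on the handle with the light gap just below it, and the hook tip is at crop ~(330,383), so they line up. I'll insert.

Request:
{"api": "arm_command", "payload": {
  "commands": [
    {"x":0.02,"y":1.0,"z":-0.05,"ax":0,"ay":0,"az":0,"hand":0},
    {"x":0.02,"y":1.0,"z":-0.05,"ax":0,"ay":0,"az":0,"hand":0},
    {"x":0.02,"y":1.0,"z":-0.05,"ax":0,"ay":0,"az":0,"hand":0},
    {"x":0,"y":0,"z":0,"ax":0,"ay":0,"az":0,"hand":0}
  ]
}}

```text
clock: 13.18
eef_pos: [0.4515, 0.1742, 0.1944]
ee_rot: [0.838, 0.546, 0.002, -0.0]
contact_force: [-0.1, -0.4, -1.0]
gripper_width: 0.0128
```

```bash
python3 -c "
from h import *
plan([.504,.1512,.193],-23.5,5)
s=snap('side','s8.png');t=snap('top','t8.png')
a=cv2.resize(s[170:250,250:340],None,fx=5,fy=5,interpolation=2)
b=cv2.resize(t[180:260,190:270],None,fx=5,fy=5,interpolation=2)
cv2.imwrite('pics/st8.png',np.hstack([a[:400,:400],b]))"
```

```text
t13.18 pos [0.4515 0.1742 0.1944] yaw -23.9 tilt [0.0029 0.0022] F [-0.1 -0.4 -1. ] T [ 0.02  0.01 -0.06] w 0.0128 q [ 0.24  0.29 -0.79  1.73  0.21  1.22 -1.02]
{'x': 0.0, 'y': 1.15, 'z': 0.03, 'ax': 0.0, 'ay': -0.001, 'az': -0.001}
{'x': 0.0, 'y': 1.15, 'z': 0.03, 'ax': 0.0, 'ay': -0.001, 'az': -0.001}
{'x': 0.01, 'y': 1.15, 'z': 0.03, 'ax': 0.001, 'ay': -0.0, 'az': -0.001}
{'x': 0.0, 'y': 1.14, 'z': 0.03, 'ax': 0.0, 'ay': -0.001, 'az': -0.002}
{'x': 0.0, 'y': 1.15, 'z': 0.03, 'ax': 0.001, 'ay': -0.0, 'az': -0.001}
```

View pics/st8.png

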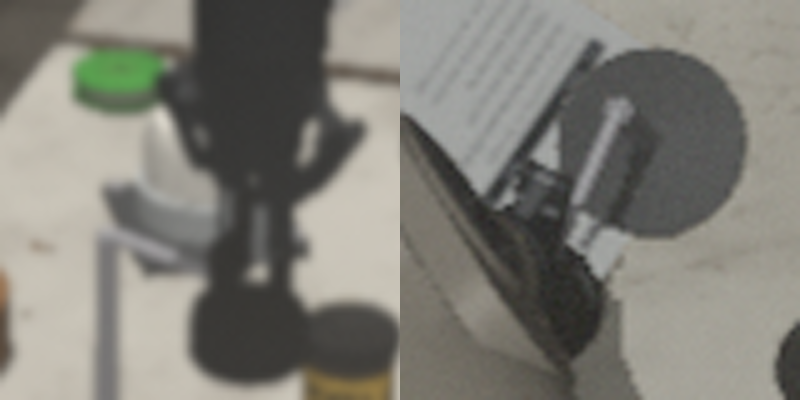

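The rod meets the handle at window height (side crop (205,262), window gap at (258,270)) and there's no contact. Continuing.

Request:
{"api": "arm_command", "payload": {
  "commands": [
    {"x":0,"y":1.0,"z":0.02,"ax":0,"ay":0,"az":0,"hand":0},
    {"x":0,"y":1.0,"z":0.02,"ax":0,"ay":0,"az":0,"hand":0},
    {"x":0,"y":0,"z":0,"ax":0,"ay":0,"az":0,"hand":0}
  ]
}}

```text
clock: 13.65
eef_pos: [0.4696, 0.1664, 0.1939]
ee_rot: [0.837, 0.547, 0.001, -0.0]
contact_force: [-1.3, 0.1, -1.3]
gripper_width: 0.0128
```

```bash
python3 -c "
from h import *
plan([.504,.1512,.193],-23.5,3)
s=snap('side','s9.png');t=snap('top','t9.png')
a=cv2.resize(s[170:250,250:340],None,fx=5,fy=5,interpolation=2)
b=cv2.resize(t[180:260,190:270],None,fx=5,fy=5,interpolation=2)
cv2.imwrite('pics/st9.png',np.hstack([a[:400,:400],b]))"
```

```text
t13.65 pos [0.4696 0.1664 0.1939] yaw -23.7 tilt [0.0022 0.0019] F [-1.3  0.1 -1.3] T [-0.03  0.03  0.01] w 0.0128 q [ 0.24  0.32 -0.78  1.69  0.23  1.23 -1.  ]
{'x': -0.0, 'y': 1.25, 'z': 0.03, 'ax': 0.0, 'ay': -0.001, 'az': -0.001}
{'x': -0.0, 'y': 1.25, 'z': 0.03, 'ax': 0.001, 'ay': -0.001, 'az': -0.002}
{'x': -0.01, 'y': 1.26, 'z': 0.03, 'ax': 0.0, 'ay': -0.001, 'az': -0.001}
```

View pics/st9.png

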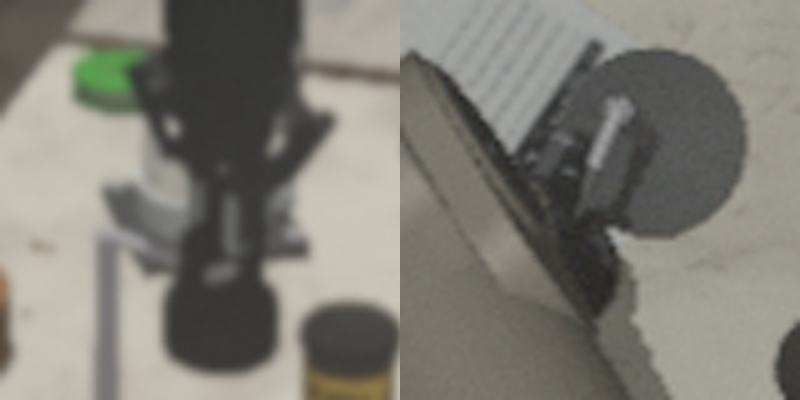

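The rod's tip now shows through the window at side crop (220,270), so it's threaded. I'll go on to the seat.

Request:
{"api": "arm_command", "payload": {
  "commands": [
    {"x":0,"y":1.0,"z":0.02,"ax":0,"ay":0,"az":0,"hand":0},
    {"x":0,"y":1.0,"z":0.02,"ax":0,"ay":0,"az":0,"hand":0},
    {"x":0,"y":1.0,"z":0.02,"ax":0,"ay":0,"az":0,"hand":0},
    {"x":0,"y":0,"z":0,"ax":0,"ay":0,"az":0,"hand":0}
  ]
}}

```text
clock: 14.25
eef_pos: [0.4983, 0.1539, 0.1932]
ee_rot: [0.837, 0.547, 0.001, -0.0]
contact_force: [0.4, 0.2, -1.9]
gripper_width: 0.0129
```

```bash
python3 -c "
from h import *
plan([.503,.1516,.193],-23.5,1)"
```

```text
t14.25 pos [0.4983 0.1539 0.1932] yaw -23.7 tilt [0.0019 0.0017] F [ 0.4  0.2 -1.9] T [0.02 0.03 0.07] w 0.0129 q [ 0.25  0.37 -0.76  1.63  0.26  1.24 -0.97]
{'x': -0.03, 'y': 0.53, 'z': 0.02, 'ax': 0.001, 'ay': -0.002, 'az': -0.003}
```

Request:
{"api": "arm_command", "payload": {
  "commands": [
    {"x":0,"y":0.45,"z":0.2,"ax":0,"ay":0,"az":0,"hand":0},
    {"x":0,"y":0,"z":0.4,"ax":0,"ay":0,"az":0,"hand":0},
    {"x":0,"y":0,"z":0.3,"ax":0,"ay":0,"az":0,"hand":0},
    {"x":0,"y":0,"z":0,"ax":0,"ay":0,"az":0,"hand":0}
  ]
}}

```text
clock: 14.75
eef_pos: [0.5018, 0.1525, 0.1833]
ee_rot: [0.837, 0.547, 0.001, -0.001]
contact_force: [-0.1, -0.7, -1.2]
gripper_width: 0.0126
```

```bash
python3 -c "
from h import *
plan([.503,.1516,.181],-23.5,1)
s=snap('side','s10.png')
cv2.imwrite('pics/s10c.png',cv2.resize(s[160:290,230:340],None,fx=5,fy=4.5,interpolation=2))"
```

```text
t14.75 pos [0.5018 0.1525 0.1833] yaw -23.6 tilt [0.0006 0.0019] F [-0.1 -0.7 -1.2] T [ 0.02 -0.04 -0.01] w 0.0126 q [ 0.24  0.38 -0.75  1.64  0.27  1.23 -0.98]
{'x': -0.04, 'y': 0.14, 'z': 0.23, 'ax': -0.0, 'ay': -0.002, 'az': -0.002}
```

View pics/s10c.png

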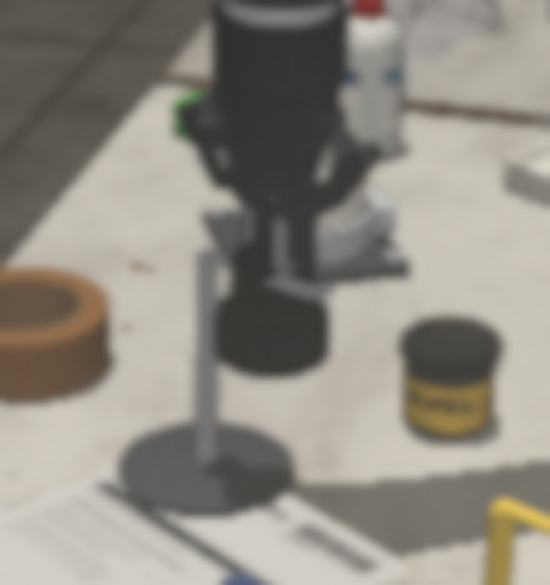

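Request:
{"api": "arm_command", "payload": {
  "commands": [
    {"x":0,"y":0,"z":0.12,"ax":0,"ay":0,"az":0,"hand":0},
    {"x":0,"y":0,"z":0.12,"ax":0,"ay":0,"az":0,"hand":0},
    {"x":0,"y":0,"z":0,"ax":0,"ay":0,"az":0,"hand":0}
  ]
}}

```text
clock: 15.18
eef_pos: [0.5018, 0.1529, 0.1812]
ee_rot: [0.837, 0.548, 0.001, -0.001]
contact_force: [0.4, -0.1, -2.0]
gripper_width: 0.0128
```

```bash
python3 -c "
from h import *
rep()"
```

```text
t15.18 pos [0.5018 0.1529 0.1812] yaw -23.6 tilt [0.0013 0.002 ] F [ 0.4 -0.1 -2. ] T [-0.01 -0.02  0.01] w 0.0128 q [ 0.24  0.38 -0.75  1.64  0.27  1.22 -0.98]
```

Request:
{"api": "arm_command", "payload": {
  "commands": [
    {"x":0,"y":0,"z":0.1,"ax":0,"ay":0,"az":0,"hand":0},
    {"x":0,"y":0,"z":0,"ax":0,"ay":0,"az":0,"hand":0},
    {"x":0,"y":0,"z":0.1,"ax":0,"ay":0,"az":0,"hand":0},
    {"x":0,"y":0,"z":0,"ax":0,"ay":0,"az":0,"hand":0}
  ]
}}

```text
clock: 15.68
eef_pos: [0.502, 0.153, 0.1805]
ee_rot: [0.837, 0.548, 0.001, -0.0]
contact_force: [-0.4, 0.3, -1.1]
gripper_width: 0.0129
```

```bash
python3 -c "
from h import *
rep()"
```

```text
t15.68 pos [0.502  0.153  0.1805] yaw -23.6 tilt [0.0024 0.0017] F [-0.4  0.3 -1.1] T [-0.07  0.15 -0.02] w 0.0129 q [ 0.24  0.38 -0.75  1.64  0.28  1.22 -0.98]
```

Request:
{"api": "arm_command", "payload": {
  "commands": [
    {"x":0,"y":0,"z":0.1,"ax":0,"ay":0,"az":0,"hand":0},
    {"x":0,"y":0,"z":0.1,"ax":0,"ay":0,"az":0,"hand":0}
  ]
}}

```text
clock: 15.92
eef_pos: [0.5021, 0.153, 0.1803]
ee_rot: [0.837, 0.548, 0.002, 0.001]
contact_force: [-3.5, -1.3, 7.4]
gripper_width: 0.0132
```

```bash
python3 -c "
from h import *
rep()"
```

```text
t15.93 pos [0.5021 0.153  0.1803] yaw -23.6 tilt [0.0033 0.0009] F [-3.5 -1.3  7.4] T [-0.37  0.72  0.01] w 0.0132 q [ 0.24  0.38 -0.75  1.64  0.28  1.22 -0.98]
```

The bar is seated: +7 N up at TCP z 0.1803, against 0.1805 expected. I'll release gently.

Request:
{"api": "arm_command", "payload": {
  "commands": [
    {"x":0,"y":0,"z":-0.05,"ax":0,"ay":0,"az":0,"hand":0.16},
    {"x":0,"y":0,"z":0,"ax":0,"ay":0,"az":0,"hand":0.2},
    {"x":0,"y":0,"z":0,"ax":0,"ay":0,"az":0,"hand":0.28},
    {"x":0,"y":0,"z":0,"ax":0,"ay":0,"az":0,"hand":0.32}
  ],
  "squeeze": 20
}}

```text
clock: 16.42
eef_pos: [0.5027, 0.1533, 0.1802]
ee_rot: [0.837, 0.548, 0.002, 0.0]
contact_force: [-0.3, -0.7, -0.4]
gripper_width: 0.0273
```

```bash
python3 -c "
from h import *
rep()
s=snap('side','s11.png')
cv2.imwrite('pics/s11c.png',cv2.resize(s[170:260,240:330],None,fx=6,fy=6,interpolation=2))"
```

```text
t16.43 pos [0.5027 0.1533 0.1802] yaw -23.6 tilt [0.0044 0.002 ] F [-0.3 -0.7 -0.4] T [ 0.02 -0.01  0.02] w 0.0273 q [ 0.24  0.39 -0.75  1.64  0.28  1.22 -0.98]
```

View pics/s11c.png

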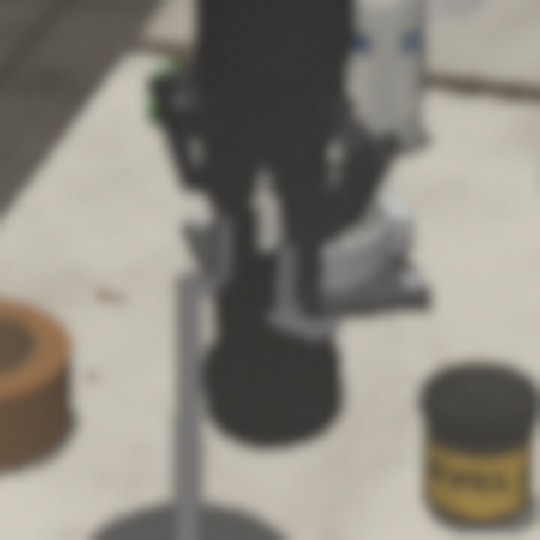

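Released. The lid hangs with the rod through the handle, at crop (290,315). Now I retreat straight up.

Request:
{"api": "arm_command", "payload": {
  "commands": [
    {"x":0,"y":0,"z":-0.6,"ax":0,"ay":0,"az":0,"hand":0.36},
    {"x":0,"y":0,"z":-1.0,"ax":0,"ay":0,"az":0,"hand":0.4},
    {"x":0,"y":0,"z":-1.5,"ax":0,"ay":0,"az":0,"hand":0.45},
    {"x":0,"y":0,"z":-2.0,"ax":0,"ay":0,"az":0,"hand":0.5},
    {"x":0,"y":0,"z":-3.0,"ax":0,"ay":0,"az":0,"hand":0.5}
  ]
}}

```text
clock: 17.1
eef_pos: [0.5016, 0.1528, 0.2647]
ee_rot: [0.837, 0.548, 0.001, -0.0]
contact_force: [0.3, 0.2, 0.4]
gripper_width: 0.0428
```

Request:
{"api": "arm_command", "payload": {
  "commands": [
    {"x":0,"y":-3,"z":-4,"ax":0,"ay":0,"az":0,"hand":0.5},
    {"x":0,"y":-4,"z":-3,"ax":0,"ay":0,"az":0,"hand":0.5},
    {"x":0,"y":-4,"z":-1,"ax":0,"ay":0,"az":0,"hand":0.5},
    {"x":0,"y":-4,"z":0,"ax":0,"ay":0,"az":0,"hand":0.5},
    {"x":0,"y":0,"z":0,"ax":0,"ay":0,"az":0,"hand":0.5}
  ]
}}

```text
clock: 17.73
eef_pos: [0.3616, 0.2178, 0.3558]
ee_rot: [0.836, 0.549, 0.009, 0.002]
contact_force: [0.8, 0.1, -0.0]
gripper_width: 0.0426
```

```bash
python3 -c "
from h import *
rep()
s=snap('side','s12.png');t=snap('top','t12.png')
a=cv2.resize(s[190:290,230:330],None,fx=4,fy=4,interpolation=2)
b=cv2.resize(t[170:270,180:280],None,fx=4,fy=4,interpolation=2)
cv2.imwrite('pics/st12.png',np.hstack([a,b]))
import time
print(proj('side',[.5035,.1515,.1035+.0]),proj('side',[.5035,.1515,.2135-.0]))"
```

```text
t17.73 pos [0.3616 0.2178 0.3558] yaw -23.5 tilt [0.0174 0.0066] F [ 0.8  0.1 -0. ] T [-0.04  0.03 -0.05] w 0.0426 q [ 0.26  0.03 -0.86  1.56  0.02  1.55 -1.01]
[[283.97057268 241.29948722]] [[284.50033866 208.01447103]]
```

View pics/st12.png

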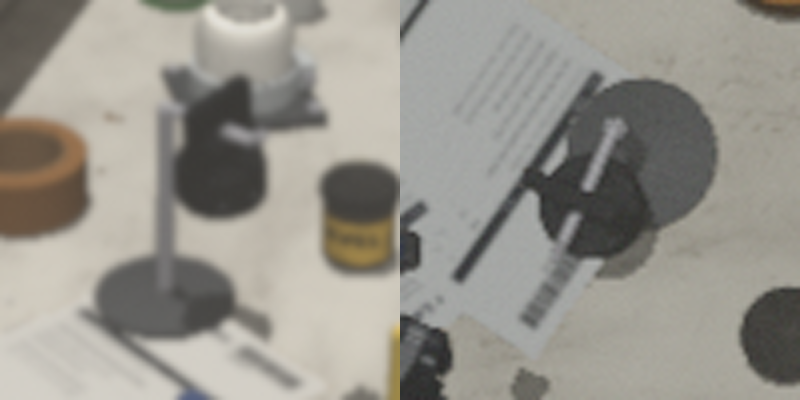

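View pics/s12.png

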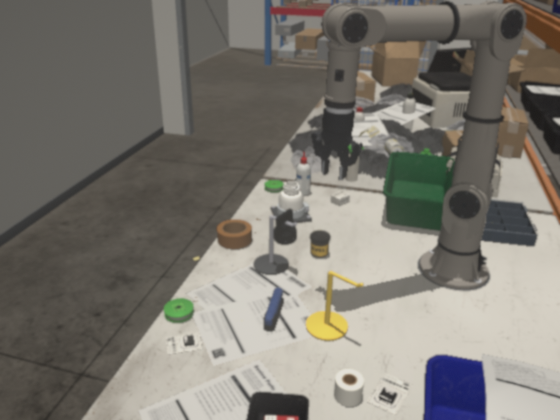

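The lid hangs upright at side (285,230), with the rod passing through the window in both views. One last settle, and a check that nothing else moved.

Request:
{"api": "arm_command", "payload": {
  "commands": [
    {"x":0,"y":0,"z":0,"ax":0,"ay":0,"az":0,"hand":0.5},
    {"x":0,"y":0,"z":0,"ax":0,"ay":0,"az":0,"hand":0.5},
    {"x":0,"y":0,"z":0,"ax":0,"ay":0,"az":0,"hand":0.5},
    {"x":0,"y":0,"z":0,"ax":0,"ay":0,"az":0,"hand":0.5}
  ]
}}

```text
clock: 18.32
eef_pos: [0.3672, 0.213, 0.3544]
ee_rot: [0.839, 0.544, 0.008, 0.001]
contact_force: [-0.8, -0.3, -1.0]
gripper_width: 0.0424
```

```bash
python3 -c "
from h import *
rep()
s=snap('side','s13.png');s12=cv2.imread('pics/s12.png');s0=cv2.imread('pics/s0.png')
d=lambda a,b,y,x,h,w:float(np.abs(a[y:y+h,x:x+w].astype(int)-b[y:y+h,x:x+w]).mean())
print('lid still',d(s,s12,200,265,45,40))
for n,r in dict(tub=(230,308,28,25),tape=(220,215,28,38),stapler=(286,262,45,24),carton=(190,328,16,24),yellow=(270,303,70,60),foot=(252,252,22,18)).items(): print(n,d(s,s0,*r))
arm.sign_off()"
```

```text
t18.32 pos [0.3672 0.213  0.3544] yaw -24.1 tilt [0.0142 0.0072] F [-0.8 -0.3 -1. ] T [-0.03  0.03 -0.04] w 0.0424 q [ 0.26  0.04 -0.85  1.55  0.03  1.55 -1.01]
lid still 0.39481481481481484
tub 2.519047619047619
tape 2.7653508771929824
stapler 3.8743827160493827
carton 4.770833333333333
yellow 17.65531746031746
foot 3.080808080808081
the job is handed in; nothing more can be done
```

The lid is off the jar and hanging by its handle on the grey stand's hook. I handed the job in at 18.3 s; sign-off reports no verdict.

- **What I did:** I gripped the handle bar and unscrewed the lid anticlockwise by about 5.0 rad in one continuous turn, done over six move calls without regripping. It climbed 16.4 mm and came free. I lifted it off, threaded the handle window over the rod and lowered it until the bar seated (about 7 N). Then I let go and backed off.
- **Change on the way:** while carrying the lid, joint 3 got close to its limit (−1.21 of −1.27). I turned the lid back about 170° in the air, so it hangs facing the other way round, which the symmetric handle allows.
- **Lid check:** both views show it hanging upright with the rod through the window. It did not move between the last two side pictures (mean difference 0.4 grey levels), and the gripper was well clear of it.
- **Everything else:** the regions around the tub, tape, stapler, carton and stand foot changed by only 2.5–4.8 grey levels from the first picture.
- **One check disagreed:** the yellow stand's region changed by 17.7. In the last full picture that stand is in the same place and the arm's shadow falls across its area. The arm never went near it, so I put the change down to the shadow, but I did not measure its position separately.

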